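Stand the round flasks in their cork rings

TASK

Tidy the fume hood: stand each of the four round-bellied amber flasks in the cork ring of its own size - the smallest flask in the smallest ring, and so on up to the largest in the largest - with its foot down on the bench, and let go. It is glass: keep everything upright and set each flask down gently, do not drop it or sweep it fast across the bench. Leave the conical flask and the beaker where they stand.

Things in the scene. Friction and masses are not known exactly. Their poses are not given: they have to be found in the camera images.
- tiny_flask: the smallest of the four loose flat-bottomed round flasks: amber glass ball 44 mm in diameter with a flat foot 24.2 mm across and a straight upright neck 18 mm in outer diameter that runs from 38.4 mm up to the mouth at 80 mm (rim lip 1 mm proud); about 40 g. It stands on the bench. Origin: centre of the underside of the foot; z up along the neck
- tiny_ring: the smallest of the four cork rings, fixed flat on the bench: outer diameter 78 mm, hole 56 mm through to the bench, 12 mm high. Its flask stands in the hole with the foot on the bench. Origin: centre of the hole at bench level; z up
- small_flask: the second smallest of the four loose flat-bottomed round flasks: amber glass ball 60 mm in diameter with a flat foot 33 mm across and a straight upright neck 22 mm in outer diameter that runs from 53 mm up to the mouth at 97 mm (rim lip 1 mm proud); about 70 g. It stands on the bench. Origin: centre of the underside of the foot; z up along the neck
- small_ring: the second smallest of the four cork rings, fixed flat on the bench: outer diameter 96 mm, hole 74 mm through to the bench, 16 mm high. Its flask stands in the hole with the foot on the bench. Origin: centre of the hole at bench level; z up
- medium_flask: the second largest of the four loose flat-bottomed round flasks: amber glass ball 76 mm in diameter with a flat foot 41.8 mm across and a straight upright neck 26 mm in outer diameter that runs from 67.4 mm up to the mouth at 112 mm (rim lip 1 mm proud); about 110 g. It stands on the bench. Origin: centre of the underside of the foot; z up along the neck
- medium_ring: the second largest of the four cork rings, fixed flat on the bench: outer diameter 112 mm, hole 90 mm through to the bench, 20 mm high. Its flask stands in the hole with the foot on the bench. Origin: centre of the hole at bench level; z up
- large_flask: the largest of the four loose flat-bottomed round flasks: amber glass ball 94 mm in diameter with a flat foot 51.7 mm across and a straight upright neck 30 mm in outer diameter that runs from 83.8 mm up to the mouth at 130 mm (rim lip 1 mm proud); about 160 g. It stands on the bench. Origin: centre of the underside of the foot; z up along the neck
- large_ring: the largest of the four cork rings, fixed flat on the bench: outer diameter 128 mm, hole 106 mm through to the bench, 25 mm high. Its flask stands in the hole with the foot on the bench. Origin: centre of the hole at bench level; z up
- conical_flask: bystander: amber glass conical (Erlenmeyer) flask, base 82 mm, neck 32 mm (rim 37 mm), 120 mm high, loose; origin: centre of its underside, z up
- beaker: bystander: white plastic open beaker, 68 mm across the rim, 85 mm high, loose; origin: centre of its underside, z up
There are look-alikes about, which are no part of the job. Leave any black or pink look-alike of the small_ring alone.

How it is judged (in metres and radians):
At the end, for the whole second after the job is handed in: Each round flask stands in the cork ring of its own size: centre within 12 mm of the ring's centre, underside less than 5 mm above the bench, upright within 0.1 rad, released and at rest (under 0.02 m/s and 0.2 rad/s) (horizontal distance between tiny_flask and tiny_ring below 0.012 m and height (world z) of each of tiny_flask, small_flask, medium_flask, large_flask below 0.005 m and angle between each of tiny_flask, small_flask, medium_flask, large_flask's own z axis and vertical below 0.1 rad and linear speed of each of tiny_flask, small_flask, medium_flask, large_flask below 0.02 m/s and angular speed of each of tiny_flask, small_flask, medium_flask, large_flask below 0.2 rad/s and horizontal distance between small_flask and small_ring below 0.012 m and horizontal distance between medium_flask and medium_ring below 0.012 m and horizontal distance between large_flask and large_ring below 0.012 m); the robot touches nothing.
It fails at once if a flask was dropped, or swept fast, onto or over the bench (faster than 0.6 m/s with its foot less than 20 mm above the bench) ((height (world z) of tiny_flask below 0.02 m and linear speed of tiny_flask above 0.6 m/s) or (height (world z) of small_flask below 0.02 m and linear speed of small_flask above 0.6 m/s) or (height (world z) of medium_flask below 0.02 m and linear speed of medium_flask above 0.6 m/s) or (height (world z) of large_flask below 0.02 m and linear speed of large_flask above 0.6 m/s)).
It fails at once if a round flask, the conical flask or the beaker was tipped by more than 0.6 rad (angle between any of tiny_flask, small_flask, medium_flask, large_flask, conical_flask, beaker's own z axis and vertical above 0.6 rad).
It fails at once if the conical flask or the beaker was moved by more than 30 mm (distance of any of conical_flask, beaker from where it was at the start of the episode above 0.03 m).
It also fails if it takes over 120 s, if anything falls off the work surface, if the arm or the gripper's body presses on something with over 40 N, if the wrist force passes 120 N, or if a joint passes its speed limit or range.

ROBOT

A 7-joint arm with a two-finger parallel gripper is mounted at the origin on the work surface. World frame = base frame: x ahead of the robot, y to its left, z up, the work surface at z = 0. Lengths are in mm, angles in degrees, forces in N, time in s.
With the tool pointing down it reaches from about 425 to 875 mm from the base axis. Payload 8.4 kg.
Tool frame: the origin (TCP) lies on the centre line of the jaws, within the pads' length; the fingertips stand 11 mm ahead of it and the grasp point (between the pads) lies 8 mm behind it (bot.finger_overhang is the distance from the TCP to the fingertips, in mm); z points along the fingers, y is the line along which they close (so a half turn about z gives the same grasp; the last joint's range is limited). The gripper opens to 87 mm and grips with 3 to 60 N. Pads are 19 mm wide; open, the fingers measure 117 mm over their backs; the gripper's body (75 mm by 190 mm) begins 51 mm behind the grasp point.
Start: joints at [-5.684, 19.091, 2.286, 83.961, -0.768, 76.965, -3.352], TCP at [649.972, -0.012, 233.546] pointing down, gripper open.
Joint ranges: [-147.57, 147.57], [-21.85, 119.76], [-74.77, 79.35], [14.55, 137.4], [-85.83, 265.84], [4.83, 119.75], [-152.11, 152.11]. Speed limits (degrees/s): [127.2, 127.2, 159.86, 159.86, 180, 180, 180].

INTERFACE

Orientations are given as [roll, pitch, yaw] about the fixed x, y, z axes, in that order (R = Rz(yaw) Ry(pitch) Rx(roll)).
In Python, from station import bot gives the robot as it stands.
- The arm moves only by the shell command python3 -m creep 'ROWS' [FORCE]. ROWS is JSON, a list that holds one entry, the list of rows, each a list of 7 numbers: the shift along the tool's x, y, z in units of 50 mm (1.0 is 50 mm), then the turn, a rotation vector about the tool's x, y, z in units of 8 degrees (1.0 is 8 degrees), then the opening, from 0 (shut) to 1 (fully open). A call has 1 to 12 rows; each row shifts and turns the commanded pose from where the row before left it, along the tool's axes as they then stand; what a row does not reach is not made up. A row lasts 1/8 s, in which the tool goes at most 62.5 mm and 10.7 degrees, less where a joint would pass 70% of its speed; a pose out of reach is approached as far as the arm can. A call is refused whole if a number of a shift passes 1 or a number of a turn 1, either way. A call with a gripper value outside its range is refused whole. The fingers move at their own pace and stop on an object; FORCE is the grip in N (left out, the last holds). Time passes only in rows, so rows that do not move let the fingers close. It gives the time, the measured TCP pose, the force, the opening and the grip force at its end, in the units of the state.
- bot.read_state(): the state, without advancing time (a new reading comes with each control period).
- bot.camera(name): name is "scene" or "side" or "wrist"; returns (picture, depth): 480x640x3 uint8, red, green, blue; 480x640 float32, mm along the optical axis (not along the pixel's ray), 0 where there is no reading.
- bot.get_calibration(name): a dict with "camera_matrix" (3x3 intrinsics, pixels), "eye" and "attitude" of the camera in the world; the wrist camera has in their place "hand_eye" (4x4, takes a point from camera to tool coordinates, whose origin is the TCP and whose axes are the flange's). Camera axes: x right, y up, looking along -z (the intrinsics and any distortion apply to the point x, -y, -z); pixel columns grow to the right and rows downward; lengths in mm; the calibration is good to about 2 mm. A picture is of the moment at which its call begins: read the wrist's pose just before it. get_calibration takes no time and is no camera call.
- bot.close_job(): hands the job in; it is judged then, once.
The state is a dict: "clock": time; "q": joint angles; "qd": joint speeds; "joint_efforts": joint torques, N m; "ee_pos": TCP position; "orientation": TCP orientation; "force": force on the tool from outside, world axes, zero at the start; "ft_torque": the same for the moment, N m; "grip_width": finger opening in mm; "grip_force": force on a finger pad.
Only numpy, scipy, OpenCV 4.12 (cv2) and the standard library are available. Lean on these libraries where they do the work, as an engineer would, in place of code of your own. Each camera call takes 0.05 s, during which the arm holds its last target. There are 200 camera calls.

## Working session

There is one attempt and no reset: what is moved stays moved. The work goes in short steps, Python scripts to look and compute and a shell command to move; the robot and the scene stay as the last step left them, time stands still between calls to the robot, and variables do not carry over. Pictures are saved under pics/ and viewed, at most 14 in all, crops included, and the job is handed in when it is done.

```bash
mkdir -p pics; ls; python3 - <<'E'
from station import bot
import cv2
s=bot.read_state();print(s)
for n in ("scene","side","wrist"):
    p,d=bot.camera(n);cv2.imwrite(f"pics/{n}0.png",p[:,:,::-1]);print(n,bot.get_calibration(n),(d>0).mean())
E
```

```text
pics
{'clock': 0.0, 'q': array([-5.68444213, 19.13146601,  2.28348455, 84.01243725, -0.76814171,
       76.96545106, -3.34939844]), 'qd': array([ 0.00851516, -0.02758446,  0.02903656,  0.00838541, -0.04535188,
       -0.02957039, -0.08204516]), 'joint_efforts': array([ 1.06989024e-03, -6.56351209e+01,  1.33598529e+00, -4.03798449e+01,
       -5.97442500e-02,  4.47441044e-02,  1.62792835e-04]), 'ee_pos': array([ 6.49535903e+02, -7.02346420e-03,  2.32650521e+02]), 'orientation': array([-1.79906043e+02,  5.64094635e-03,  9.00030753e+01]), 'force': array([ 0.2443012 , -0.31473378,  0.39187472]), 'ft_torque': array([-0.0277493 , -0.00319709,  0.0092471 ]), 'grip_force': 0.0, 'grip_width': 86.79615384750777}
scene {'camera_matrix': array([[620.75840484,   0.        , 317.36275187],
       [  0.        , 620.75840484, 240.60280858],
       [  0.        ,   0.        ,   1.        ]]), 'eye': array([1336.59691987,  398.8349858 , 1219.28195136]), 'attitude': array([3.58595555e+01, 9.68473959e-02, 1.16435289e+02])} 0.9961458333333333
side {'camera_matrix': array([[609.14184871,   0.        , 317.09972515],
       [  0.        , 609.14184871, 241.56505217],
       [  0.        ,   0.        ,   1.        ]]), 'eye': array([ 288.17241292, -874.08113852,  689.6215082 ]), 'attitude': array([ 55.28942248,   0.18857128, -17.98642148])} 0.9958951822916666
wrist {'camera_matrix': array([[339.41938206,   0.        , 318.9898262 ],
       [  0.        , 339.41938206, 241.64079854],
       [  0.        ,   0.        ,   1.        ]]), 'hand_eye': array([[-1.42556820e-04,  9.53079469e-01,  3.02720178e-01,
         8.27739899e+01],
       [ 9.99999879e-01,  2.78715721e-04, -4.06584820e-04,
         6.34313004e-01],
       [-4.71880516e-04,  3.02720083e-01, -9.53079393e-01,
        -1.50351994e+02],
       [ 0.00000000e+00,  0.00000000e+00,  0.00000000e+00,
         1.00000000e+00]])} 0.9960026041666666
```

View pics/scene0.png

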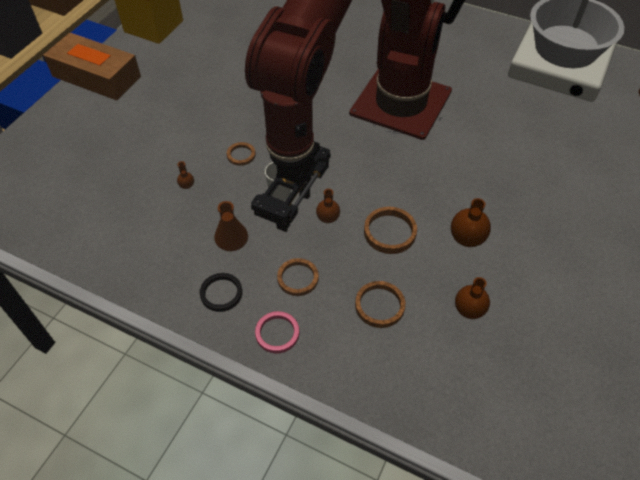

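View pics/side0.png

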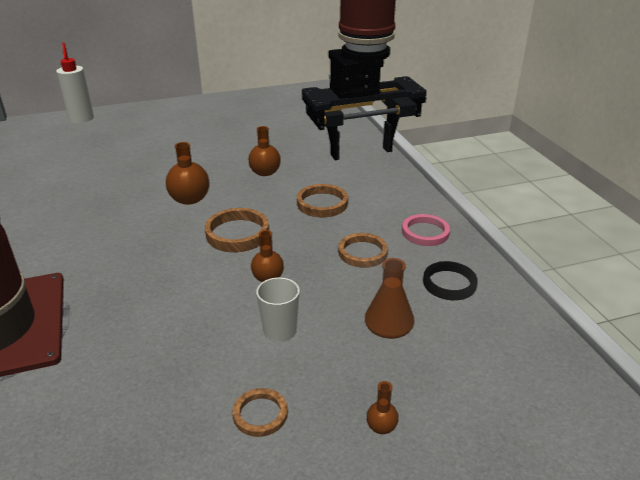

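The scene view shows these items (pixels are scene/side):

| Item | Scene | Side |
|---|---|---|
| tiny flask | (185,178) | (382,417) |
| small flask | (328,208) | (267,265) |
| medium flask | (473,300) | (264,158) |
| large flask | (470,225) | (187,182) |
| tiny ring | (240,153) | (260,412) |
| small ring (cork) | (298,276) | (363,249) |
| medium ring | (380,303) | (322,200) |
| large ring | (390,229) | (237,229) |

Possible mix-ups:
- The black ring at (221,291) and the pink ring at (277,331) look like the small ring. I'll use the cork one.
- The conical flask at (230,228) could pass for a round flask, but it's a cone.
- The white beaker is at side (279,310).

```bash
cat > h.py <<'E'
import numpy as np, cv2
from station import bot
from scipy.spatial.transform import Rotation as R
from scipy.optimize import least_squares
def cam(n):
    c=bot.get_calibration(n); K=c["camera_matrix"]
    if n=="wrist":
        s=bot.read_state(); T=c["hand_eye"]; Rt=R.from_euler("xyz",s["orientation"],degrees=True).as_matrix()
        return K,Rt@T[:3,:3],Rt@T[:3,3]+s["ee_pos"]
    return K,R.from_euler("xyz",c["attitude"],degrees=True).as_matrix(),c["eye"]
def cloud(K,Rw,eye,d):
    v,u=np.mgrid[:480,:640]
    P=np.stack([(u-K[0,2])/K[0,0]*d,-(v-K[1,2])/K[1,1]*d,-d],-1)
    return P@Rw.T+eye
def circ(p,r=None):
    c0=p.mean(0)
    f=(lambda x:np.hypot(*(p-x[:2]).T)-r) if r else (lambda x:np.hypot(*(p-x[:2]).T)-x[2])
    x0=list(c0)+([] if r else [20]); return least_squares(f,x0,loss="soft_l1",f_scale=2).x
def onplane(K,Rw,eye,uv,z):
    uv=np.atleast_2d(uv).astype(float); d=np.c_[(uv[:,0]-K[0,2])/K[0,0],-(uv[:,1]-K[1,2])/K[1,1],-np.ones(len(uv))]@Rw.T
    return (eye+d*((z-eye[2])/d[:,2])[:,None])[:,:2]
def mask(p):
    h=cv2.cvtColor(p,cv2.COLOR_RGB2HSV); return ((h[...,0]<16)|(h[...,0]>177))&(h[...,1]>110)&(h[...,2]>25)
def comp(m,uv):
    n,l=cv2.connectedComponents(m.astype(np.uint8)); w=l[uv[1]-9:uv[1]+10,uv[0]-9:uv[0]+10]; w=w[w>0]
    return l==np.bincount(w).argmax()
E
cat > m.py <<'E'
from h import *
px={'tiny_f':((185,180),(382,417)),'small_f':((328,208),(267,268)),'medium_f':((473,302),(264,158)),'large_f':((470,228),(187,182)),'conical':((230,235),(390,310)),
'tiny_r':((229,157),(236,412)),'small_r':((280,276),(340,250)),'medium_r':((358,303),(299,203)),'large_r':((367,230),(209,232))}
ims={n:(cam(n),)+bot.camera(n) for n in("scene","side")}
for k,uv in px.items():
    for n,q in zip(ims,uv):
        c,p,d=ims[n]; m=comp(mask(p)&(d>0),q); W=cloud(*c,d); P=W[m]; zt=np.percentile(P[:,2],97)
        if k.endswith('r'):
            cs,_=cv2.findContours(m.astype(np.uint8),cv2.RETR_EXTERNAL,cv2.CHAIN_APPROX_NONE)
            a=P[P[:,2]>zt-5]; print(k,n,m.sum(),'ztop',zt.round(1),'fit',circ(a[:,:2]).round(1))
        else:
            a=P[(P[:,2]>zt-30)&(P[:,2]<zt+3)]; b=P[P[:,2]<zt*.55]
            print(k,n,m.sum(),'ztop',zt.round(1),'neck',circ(a[:,:2],{'t':9,'s':11,'m':13,'l':15,'c':16}[k[0]]).round(1),'body',circ(b[:,:2]).round(1))
c,p,d=ims['side'];W=cloud(*c,d)
h=cv2.cvtColor(p,cv2.COLOR_RGB2HSV);m=np.zeros((480,640),bool);m[275:345,250:305]=True
P=W[m&(h[...,1]<40)&(W[...,2]>20)&(W[...,2]<95)];print('beaker',circ(P[:,:2]).round(1),P[:,2].max())
E
python3 m.py
```

```text
tiny_f scene 254 ztop 79.2 neck [ 539.  -378.2] body [ 541.9 -376.6   14.5]
tiny_f side 1059 ztop 79.9 neck [ 539.7 -380.1] body [ 538.2 -382.7   15.8]
small_f scene 485 ztop 97.4 neck [472.3  -3.9] body [476.8  -2.7  20.9]
small_f side 2440 ztop 92.8 neck [473.1  -5.9] body [556.7  88.3 143.1]
medium_f scene 983 ztop 111.1 neck [566.5 393.7] body [569.6 393.7  30.2]
medium_f side 968 ztop 110.1 neck [566.9 393. ] body [566.6 392.   33.4]
large_f scene 1293 ztop 128.5 neck [377.4 325.8] body [380.7 326.   39.6]
large_f side 1698 ztop 127.3 neck [377.6 324.6] body [377.3 323.9  42.4]
conical scene 1031 ztop 120.6 neck [ 634.9 -186.4] body [ 635.6 -185.6   30.4]
conical side 2469 ztop 119.0 neck [ 634.5 -188.1] body [ 634.5 -188.1   32.3]
tiny_r scene 267 ztop 16.0 fit [ 387.2 -304.9   33.4]
tiny_r side 1221 ztop 13.6 fit [ 384.8 -309.4   33.5]
small_r scene 529 ztop 20.0 fit [667.5  12.9  42.2]
small_r side 830 ztop 17.3 fit [664.4   8.4  42.4]
medium_r scene 770 ztop 23.9 fit [651.  211.1  50.2]
medium_r side 949 ztop 20.9 fit [648.2 206.7  50.4]
large_r scene 876 ztop 28.9 fit [451.1 152.2  58.1]
large_r side 2440 ztop 92.8 fit [472.6  -6.7   9.9]
beaker [ 456.4 -151.1   30.4] 87.36409430966296
```

View pics/wrist0.png

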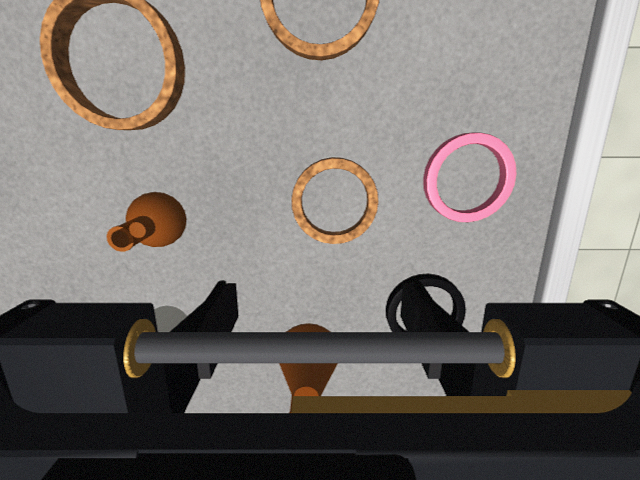

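```bash
python3 - <<'E'
from h import *
c=cam("wrist");p,d=bot.camera("wrist");W=cloud(*c,d);M=mask(p)&(d>0)
for k,q in {'small_r':(299,200),'medium_r':(320,50),'large_r':(60,80)}.items():
    m=comp(M,q);P=W[m];zt=np.percentile(P[:,2],97);a=P[P[:,2]>zt-5];print(k,zt.round(1),circ(a[:,:2]).round(1))
m=comp(M,(160,220));P=W[m];zt=np.percentile(P[:,2],97);print('small_f',zt,circ(P[(P[:,2]>zt-30)][:,:2],11),'bench',np.median(W[230:270,230:280,2]))
c=cam("side");p,d=bot.camera("side");W=cloud(*c,d);h=cv2.cvtColor(p,cv2.COLOR_RGB2HSV)
m=np.zeros((480,640),bool);m[200:258,200:275]=1
P=W[m&(W[...,2]>22)&(W[...,2]<29)&mask(p)];P=P[P[:,1]>60];print('large_r side',circ(P[:,:2]))
p,d=bot.camera("side");cv2.imwrite("pics/crop1.png",cv2.resize(p[180:300,190:450,::-1],None,fx=3,fy=3))
E
```

```text
small_r 16.5 [666.7  11.8  42.2]
medium_r 20.6 [650.1 208.4  50. ]
large_r 25.3 [451.1 149.9  57.8]
small_f 96.34151759794872 [474.08713314  -5.2935084 ] bench -0.9327513618329988
large_r side [448.38457157 148.23668926  58.33486421]
```

View pics/crop1.png

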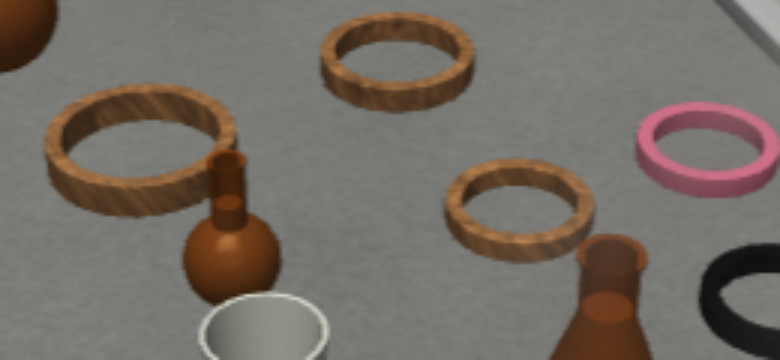

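The crop shows the small flask at crop (230,260) with the beaker in front of it. The cork small ring is at (520,210), distinct from the pink (705,150) and black (750,300) ones. All three measurements agree, so I'll start moving.

```bash
python3 -m creep '[[[-0.02,-0.6,0,0,0,0,0.8],[-0.02,-0.6,0,0,0,0,0.8],[-0.02,-0.6,0,0,0,0,0.8],[-0.02,-0.6,0,0,0,0,0.8],[-0.02,-0.6,0,0,0,0,0.8],[0,-0.52,0,0,0,0,0.8],[0,0,0.5,0,0,0,0.8],[0,0,0.5,0,0,0,0.8],[0,0,0.5,0,0,0,0.8],[0,0,0.5,0,0,0,0.8],[0,0,0,0,0,0,0.8],[0,0,0,0,0,0,0.8]]]' 15
```

```text
clock: 1.9
ee_pos: [474.5, -5.0, 134.5]
orientation: [179.9, -0.0, 90.0]
force: [0.6, 0.2, -0.1]
grip_width: 69.6
grip_force: 0.0
```

```bash
python3 -m creep '[[[0,-0.02,0.3,0,0,0,0.8],[0,0,0.3,0,0,0,0.8],[0,0,0.3,0,0,0,0.8],[0,0,0.2,0,0,0,0.8],[0,0,0.15,0,0,0,0.8],[0,0,0,0,0,0,0.8],[0,0,0,0,0,0,0.4],[0,0,0,0,0,0,0.3],[0,0,0,0,0,0,0.1],[0,0,0,0,0,0,0],[0,0,0,0,0,0,0],[0,0,0,0,0,0,0]]]' 15
```

```text
clock: 3.4
ee_pos: [473.0, -5.0, 71.1]
orientation: [-180.0, -0.0, 90.0]
force: [-0.4, 0.7, 0.6]
grip_width: 21.5
grip_force: 15.0
```

```bash
python3 -m creep '[[[0,0,-0.2,0,0,0,0],[0,0,-0.4,0,0,0,0],[0,0,-0.4,0,0,0,0],[0.02,0.2,0,0,0,0,0],[0.05,0.5,0,0,0,0,0],[0.05,0.6,0,0,0,0,0],[0.05,0.7,0,0,0,0,0],[0.05,0.7,0,0,0,0,0],[0.05,0.6,0,0,0,0,0],[0.05,0.4,0,0,0,0,0],[0,0.16,0,0,0,0,0],[0,0,0,0,0,0,0]]]'
```

```text
clock: 4.9
ee_pos: [665.8, 10.9, 120.2]
orientation: [-179.9, 0.0, 90.0]
force: [-0.8, 0.8, 0.7]
grip_width: 21.8
grip_force: 15.0
```

```bash
python3 -m creep '[[[0,0,0.15,0,0,0,0],[0,0,0.2,0,0,0,0],[0,0,0.2,0,0,0,0],[0,0,0.15,0,0,0,0],[0,0,0.1,0,0,0,0],[0,0,0.07,0,0,0,0],[0,0,0.05,0,0,0,0],[0,0,0.04,0,0,0,0],[0,0,0.02,0,0,0,0],[0,0,0,0,0,0,0],[0,0,0,0,0,0,0]]]'
```

```text
clock: 6.28
ee_pos: [666.0, 11.0, 72.2]
orientation: [180.0, 0.0, 90.0]
force: [0.0, -0.6, -1.3]
grip_width: 21.3
grip_force: 15.0
```

```bash
python3 -m creep '[[[0,0,0.01,0,0,0,0],[0,0,0,0,0,0,0],[0,0,0,0,0,0,0.4],[0,0,0,0,0,0,0.5],[0,0,0,0,0,0,0.6],[0,0,0,0,0,0,0.8],[0,0,-0.2,0,0,0,0.8],[0,0,-0.5,0,0,0,0.8],[0,0,-0.6,0,0,0,0.8],[0,0,-0.6,0,0,0,0.8],[0,0,-0.5,0,0,0,0.8],[0,0,0,0,0,0,0.8]]]'; python3 -m creep '[[[0.6,-0.15,0,0,0,0,0.8],[0.8,-0.2,0,0,0,0,0.8],[0.8,-0.2,0,0,0,0,0.8],[0.8,-0.2,0,0,0,0,0.8],[0.8,-0.2,0,0,0,0,0.8],[0.8,-0.2,0,0,0,0,0.8],[0.8,-0.2,0,0,0,0,0.8],[0.8,-0.2,0,0,0,0,0.8],[0.8,-0.2,0,0,0,0,0.8],[0.64,-0.24,0,0,0,0,0.8],[0,0,0,0,0,0,0.8],[0,0,0,0,0,0,0.8]]]'; python3 - <<'E'
from h import *
c=cam("wrist");p,d=bot.camera("wrist");cv2.imwrite("pics/w2.png",p[:,:,::-1])
p,d=bot.camera("scene");cv2.imwrite("pics/s2.png",p[100:400,140:540,::-1])
E
python3 m.py | grep -E "small|medium|large"
```

```text
clock: 7.78
ee_pos: [667.4, 11.0, 194.7]
orientation: [179.7, -0.0, 90.0]
force: [-0.8, -1.7, -0.5]
grip_width: 69.9
grip_force: 0.0
clock: 9.28
ee_pos: [566.7, 392.0, 190.8]
orientation: [-180.0, 0.1, 90.0]
force: [0.3, -1.1, -0.1]
grip_width: 69.7
grip_force: 0.0Traceback (most recent call last):
  File "m.py", line 7, in <module>
    c,p,d=ims[n]; m=comp(mask(p)&(d>0),q); W=cloud(*c,d); P=W[m]; zt=np.percentile(P[:,2],97)
                    ~~~~^^^^^^^^^^^^^^^^^
  File "h.py", line 26, in comp
    return l==np.bincount(w).argmax()
              ~~~~~~~~~~~~~~~~~~~~~^^
ValueError: attempt to get argmax of an empty sequence
```

View pics/s2.png

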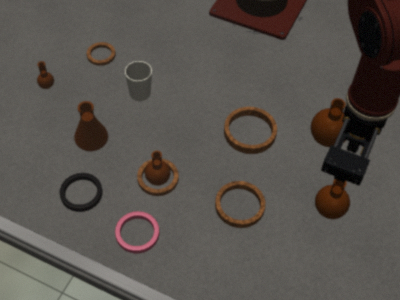

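The small flask stands in its cork ring at crop (157,172), and the gripper is above the medium flask at (333,195). Next I'll descend and grip it.

```bash
python3 -m creep '[[[0.02,0,0.3,0,0,0,0.8],[0,0,0.4,0,0,0,0.8],[0,0,0.4,0,0,0,0.8],[0,0,0.3,0,0,0,0.8],[0,0,0.3,0,0,0,0.8],[0,0,0.2,0,0,0,0.8],[0,0,0.16,0,0,0,0.8],[0,0,0,0,0,0,0.8],[0,0,0,0,0,0,0.4],[0,0,0,0,0,0,0.3],[0,0,0,0,0,0,0.1],[0,0,0,0,0,0,0]]]' 15;python3 -m creep '[[[0,0,0,0,0,0,0],[0,0,0,0,0,0,0],[0,0,0,0,0,0,0]]]' 15
```

```text
clock: 10.98
ee_pos: [566.5, 394.0, 88.7]
orientation: [180.0, -0.0, 90.0]
force: [0.4, -0.4, 0.1]
grip_width: 37.9
grip_force: 0.0
clock: 11.35
ee_pos: [566.5, 394.0, 88.6]
orientation: [-180.0, -0.0, 90.0]
force: [-0.3, 0.2, 0.4]
grip_width: 25.3
grip_force: 15.0
```

```bash
python3 -m creep '[[[0,0,-0.2,0,0,0,0],[0,0,-0.4,0,0,0,0],[0,0,-0.4,0,0,0,0],[-0.2,0.08,0,0,0,0,0],[-0.5,0.2,0,0,0,0,0],[-0.6,0.3,0,0,0,0,0],[-0.7,0.3,0,0,0,0,0],[-0.7,0.3,0,0,0,0,0],[-0.6,0.3,0,0,0,0,0],[-0.3,0.14,0,0,0,0,0],[-0.1,0.05,0,0,0,0,0],[0,0,0,0,0,0,0]]]'
```

```text
clock: 12.85
ee_pos: [649.5, 210.0, 138.4]
orientation: [-180.0, -0.0, 90.0]
force: [-0.7, 0.7, -0.7]
grip_width: 25.4
grip_force: 15.0
```

```bash
python3 -m creep '[[[-0.02,0,0.15,0,0,0,0],[0,0,0.2,0,0,0,0],[0,0,0.2,0,0,0,0],[0,0,0.15,0,0,0,0],[0,0,0.1,0,0,0,0],[0,0,0.07,0,0,0,0],[0,0,0.05,0,0,0,0],[0,0,0.04,0,0,0,0],[0,0,0.03,0,0,0,0],[0,0,0,0,0,0,0],[0,0,0,0,0,0,0]]]'; python3 -m creep '[[[0,0,0,0,0,0,0.4],[0,0,0,0,0,0,0.5],[0,0,0,0,0,0,0.6],[0,0,0,0,0,0,0.8],[0,0,-0.2,0,0,0,0.8],[0,0,-0.5,0,0,0,0.8],[0,0,-0.6,0,0,0,0.8],[0,0,-0.6,0,0,0,0.8],[0,0,-0.5,0,0,0,0.8],[0,0,0,0,0,0,0.8]]]'
```

```text
clock: 14.22
ee_pos: [650.0, 208.0, 89.2]
orientation: [180.0, -0.0, 90.0]
force: [-0.4, 0.1, -1.4]
grip_width: 25.7
grip_force: 15.0
clock: 15.48
ee_pos: [651.2, 208.5, 212.3]
orientation: [179.7, -0.1, 90.0]
force: [0.4, 0.3, -0.3]
grip_width: 69.5
grip_force: 0.0
```

```bash
python3 -m creep '[[[0.2,-0.45,0,0,0,0,0.8],[0.25,-0.6,0,0,0,0,0.8],[0.25,-0.6,0,0,0,0,0.8],[0.25,-0.6,0,0,0,0,0.8],[0.25,-0.6,0,0,0,0,0.8],[0.25,-0.6,0,0,0,0,0.8],[0.25,-0.6,0,0,0,0,0.8],[0.25,-0.6,0,0,0,0,0.8],[0.25,-0.5,0,0,0,0,0.8],[0.13,-0.3,0,0,0,0,0.8],[0,0,0,0,0,0,0.8],[0,0,0,0,0,0,0.8]]]'; python3 - <<'E'
from h import *
p,d=bot.camera("side");cv2.imwrite("pics/s3.png",p[:,:,::-1])
E
```

```text
clock: 16.98
ee_pos: [378.5, 323.8, 208.9]
orientation: [180.0, 0.0, 89.9]
force: [-0.0, 0.2, -0.2]
grip_width: 69.8
grip_force: 0.0
```

View pics/s3.png

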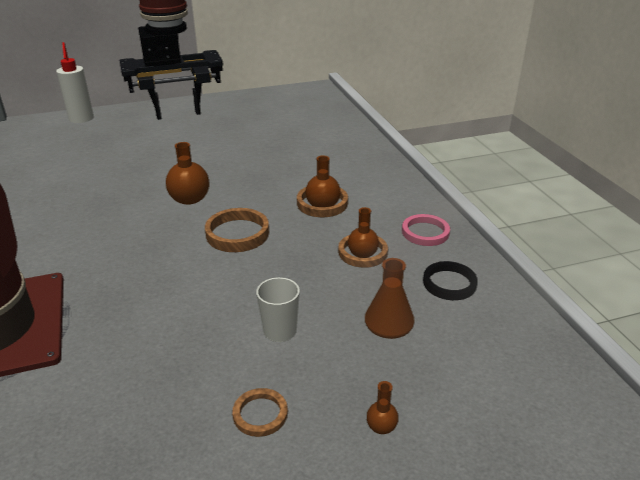

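Medium flask (323,190) and small flask (364,240) are both seated. The large flask is at (187,180) under the gripper, and its ring at (237,229) is now clear, so I'll measure it again while gripping.

```bash
python3 -m creep '[[[0.02,-0.02,0.3,0,0,0,0.8],[0,0,0.4,0,0,0,0.8],[0,0,0.4,0,0,0,0.8],[0,0,0.3,0,0,0,0.8],[0,0,0.3,0,0,0,0.8],[0,0,0.2,0,0,0,0.8],[0,0,0.18,0,0,0,0.8],[0,0,0,0,0,0,0.8],[0,0,0,0,0,0,0.4],[0,0,0,0,0,0,0.3],[0,0,0,0,0,0,0.1],[0,0,0,0,0,0,0]]]' 18;python3 -m creep '[[[0,0,0,0,0,0,0],[0,0,0,0,0,0,0],[0,0,0,0,0,0,0]]]' 18
python3 - <<'E'
from h import *
for n,q in(("scene",(367,230)),("side",(209,232))):
    c=cam(n);p,d=bot.camera(n);m=comp(mask(p)&(d>0),q);P=cloud(*c,d)[m];zt=np.percentile(P[:,2],97);print(n,zt,circ(P[P[:,2]>zt-5][:,:2]))
E
```

```text
clock: 18.52
ee_pos: [376.5, 325.6, 105.2]
orientation: [180.0, -0.0, 90.0]
force: [0.4, 0.1, 0.0]
grip_width: 37.4
grip_force: 0.0
clock: 18.9
ee_pos: [376.6, 325.5, 105.1]
orientation: [180.0, -0.0, 90.0]
force: [0.6, 0.2, 0.3]
grip_width: 29.4
grip_force: 18.0
scene 28.7796917099438 [451.06078676 152.43294017  58.16695468]
side 25.753620466371295 [448.236736   147.75228749  58.19112118]
```

```bash
python3 -m creep '[[[0,0,-0.2,0,0,0,0],[0,0,-0.4,0,0,0,0],[0,0,-0.5,0,0,0,0],[-0.2,0.08,0,0,0,0,0],[-0.5,0.2,0,0,0,0,0],[-0.6,0.25,0,0,0,0,0],[-0.6,0.25,0,0,0,0,0],[-0.6,0.25,0,0,0,0,0],[-0.6,0.25,0,0,0,0,0],[-0.3,0.14,0,0,0,0,0],[-0.1,0.05,0,0,0,0,0],[0,0,0,0,0,0,0]]]'
```

```text
clock: 20.5
ee_pos: [449.7, 151.0, 159.8]
orientation: [-180.0, -0.0, 90.0]
force: [-0.1, -0.2, -1.5]
grip_width: 29.3
grip_force: 18.0
```

```bash
python3 -m creep '[[[-0.02,0,0.15,0,0,0,0],[0,0,0.2,0,0,0,0],[0,0,0.2,0,0,0,0],[0,0,0.2,0,0,0,0],[0,0,0.13,0,0,0,0],[0,0,0.07,0,0,0,0],[0,0,0.05,0,0,0,0],[0,0,0.05,0,0,0,0],[0,0,0.04,0,0,0,0],[0,0,0,0,0,0,0],[0,0,0,0,0,0,0]]]'; python3 -m creep '[[[0,0,0,0,0,0,0.45],[0,0,0,0,0,0,0.5],[0,0,0,0,0,0,0.6],[0,0,0,0,0,0,0.8],[0,0,-0.2,0,0,0,0.8],[0,0,-0.5,0,0,0,0.8],[0,0,-0.6,0,0,0,0.8],[0,0,-0.6,0,0,0,0.8],[0,0,0,0,0,0,0.8]]]'
```

```text
clock: 21.88
ee_pos: [450.0, 149.5, 105.6]
orientation: [180.0, -0.0, 90.0]
force: [-0.7, 0.1, -2.2]
grip_width: 29.6
grip_force: 18.0
clock: 23.0
ee_pos: [451.4, 150.1, 203.5]
orientation: [179.7, -0.1, 90.0]
force: [0.3, 0.1, -0.1]
grip_width: 69.4
grip_force: 0.0
```

```bash
python3 -m creep '[[[-0.6,0.15,0,0,0,0,0.6],[-0.9,0.15,0,0,0,0,0.6],[-1,0.15,0,0,0,0,0.6],[-1,0.15,0,0,0,0,0.6],[-1,0.15,0,0,0,0,0.6],[-1,0.15,0,0,0,0,0.6],[-1,0.15,0,0,0,0,0.6],[-1,0.15,0,0,0,0,0.6],[-1,0.15,0,0,0,0,0.6],[-1,0.15,0,0,0,0,0.6],[-0.8,0.2,0,0,0,0,0.6],[-0.3,0.09,0,0,0,0,0.6]]]';python3 -m creep '[[[0,0,0,0,0,0,0.6],[0,0,0,0,0,0,0.6]]]'
```

```text
clock: 24.5
ee_pos: [538.6, -383.0, 199.6]
orientation: [-179.9, 0.0, 89.8]
force: [-0.7, 0.7, 0.3]
grip_width: 52.2
grip_force: 0.0
clock: 24.75
ee_pos: [539.8, -378.7, 200.4]
orientation: [-180.0, -0.1, 90.1]
force: [-0.2, 0.5, 0.3]
grip_width: 52.1
grip_force: 0.0
```

```bash
python3 - <<'E'
from h import *
for n,qs in(("scene",[(185,180),(229,157)]),("side",[(382,417),(236,412)])):
    c=cam(n);p,d=bot.camera(n)
    for q,r in zip(qs,(9,None)):
        try:
            m=comp(mask(p)&(d>0),q);P=cloud(*c,d)[m];zt=np.percentile(P[:,2],97);print(n,zt,circ(P[P[:,2]>zt-(28 if r else 5)][:,:2],r))
        except Exception as e: print(n,q,e)
p,d=bot.camera("side");cv2.imwrite("pics/s4.png",p[:,:,::-1])
E
```

```text
scene 81.5596150893926 [ 539.06510646 -377.68326573]
scene 16.630612073792967 [ 388.19189694 -304.4976715    32.91606152]
side 80.059228361015 [ 539.67216694 -380.30231634]
side 13.44540214393137 [ 384.78862038 -309.47457199   33.53522545]
```

View pics/s4.png

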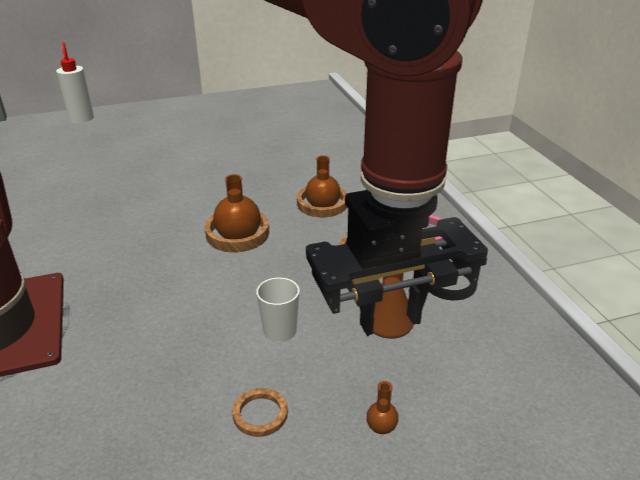

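Large flask (237,215) and medium flask (323,190) are seated. The gripper hangs above the tiny flask at (382,415), clear of the conical flask.

```bash
python3 -m creep '[[[0,0,0.3,0,0,0,0.6],[0,0,0.4,0,0,0,0.6],[0,0,0.4,0,0,0,0.6],[0,0,0.4,0,0,0,0.6],[0,0,0.4,0,0,0,0.6],[0,0,0.3,0,0,0,0.6],[0,0,0.3,0,0,0,0.6],[0,0,0.2,0,0,0,0.6],[0,0,0.17,0,0,0,0.6],[0,0,0,0,0,0,0.6],[0,0,0,0,0,0,0.4],[0,0,0,0,0,0,0.2]]]' 12;python3 -m creep '[[[0,0,0,0,0,0,0.1],[0,0,0,0,0,0,0],[0,0,0,0,0,0,0],[0,0,0,0,0,0,0]]]' 12
```

```text
clock: 26.4
ee_pos: [539.8, -380.7, 57.6]
orientation: [180.0, 0.0, 90.0]
force: [0.7, 0.4, 0.7]
grip_width: 39.5
grip_force: 0.0
clock: 26.9
ee_pos: [539.5, -380.6, 57.1]
orientation: [180.0, 0.0, 90.0]
force: [0.7, -0.8, -0.3]
grip_width: 17.8
grip_force: 12.0
```

```bash
python3 -m creep '[[[0,0,-0.2,0,0,0,0],[0,0,-0.4,0,0,0,0],[0,0,-0.4,0,0,0,0],[0.1,-0.2,0,0,0,0,0],[0.2,-0.4,0,0,0,0,0],[0.25,-0.55,0,0,0,0,0],[0.25,-0.55,0,0,0,0,0],[0.25,-0.55,0,0,0,0,0],[0.2,-0.45,0,0,0,0,0],[0.15,-0.3,0,0,0,0,0],[0.04,-0.09,0,0,0,0,0],[0,0,0,0,0,0,0]]]'; python3 - <<'E'
from h import *
c=cam("wrist");p,d=bot.camera("wrist");cv2.imwrite("pics/w5.png",p[:,:,::-1])
E
```

```text
clock: 28.4
ee_pos: [385.3, -308.5, 107.2]
orientation: [180.0, 0.0, 90.0]
force: [0.4, -0.5, 0.7]
grip_width: 17.4
grip_force: 12.0
```

View pics/w5.png

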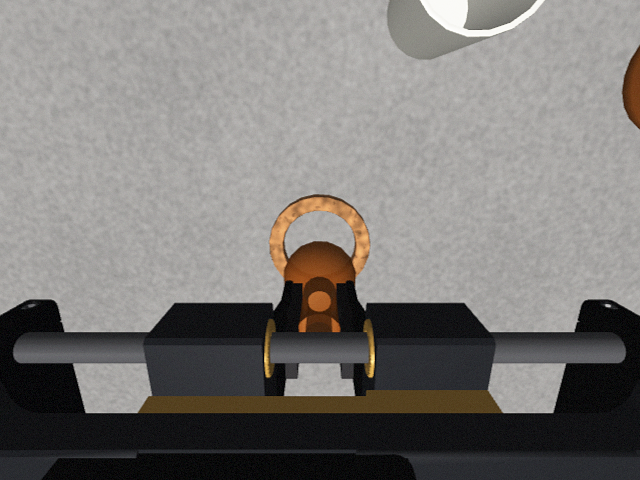

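In the wrist view, the held tiny flask (319,270) is centred left-right in the ring (320,240). I'll check the fore-aft offset with a ray cast of the ring's top edge.

```bash
python3 - <<'E'
from h import *
c=cam("wrist");p,d=bot.camera("wrist");W=cloud(*c,d)
h=(W[...,2]>8)&(W[...,2]<16)&mask(p);h[:180]=0;h[260:]=0;h[:,:250]=0;h[:,390:]=0
P=W[h];print(h.sum(),np.percentile(P[:,2],90),circ(P[:,:2],33.5),P.min(0),P.max(0))
v,u=np.nonzero(h);q=np.array([(x,v[u==x].min()) for x in range(285,356)]);print('rays r39',circ(onplane(*c,q,12),39))
E
```

```text
2220 11.905401246889031 [ 386.08650833 -306.99837881] [ 348.1006808  -319.37009814    8.02425571] [ 424.37088344 -269.02844946   13.36930324]
rays r39 [ 385.95264184 -307.89638843]
```

```bash
python3 -m creep '[[[0,0.01,0.15,0,0,0,0],[0,0,0.2,0,0,0,0],[0,0,0.2,0,0,0,0],[0,0,0.15,0,0,0,0],[0,0,0.1,0,0,0,0],[0,0,0.07,0,0,0,0],[0,0,0.05,0,0,0,0],[0,0,0.04,0,0,0,0],[0,0,0.03,0,0,0,0],[0,0,0,0,0,0,0],[0,0,0,0,0,0,0]]]'; python3 -m creep '[[[0,0,0,0,0,0,0.3],[0,0,0,0,0,0,0.4],[0,0,0,0,0,0,0.5],[0,0,0,0,0,0,0.6],[0,0,-0.2,0,0,0,0.6],[0,0,-0.5,0,0,0,0.6],[0,0,-0.7,0,0,0,0.6],[0,0,-0.8,0,0,0,0.6],[0,0,-0.8,0,0,0,0.6],[0,0,-0.5,0,0,0,0.6],[0,0,0,0,0,0,0.6],[0,0,0,0,0,0,0.6]]]'; python3 - <<'E'
from h import *
p,d=bot.camera("side");q,_=bot.camera("scene")
cv2.imwrite("pics/f.png",np.vstack([p[140:440,170:490],q[100:350,150:470]])[:,:,::-1])
ring=[('t',(386,-307.5),80),('s',(666.3,11),97),('m',(649.8,208.5),112),('l',(450,150),130)]
for n in("side","scene"):
    c=cam(n);p,d=bot.camera(n);W=cloud(*c,d);M=mask(p)&(d>0)
    for (k,xy,z),r in zip(ring,(9,11,13,15)):
        m=M&(np.hypot(*(W[...,:2]-xy).transpose(2,0,1))<30)&(W[...,2]>z-28)&(W[...,2]<z+3);P=W[m]
        if len(P)>20: print(n,k,len(P),np.percentile(P[:,2],97).round(1),(circ(P[:,:2],r)-xy).round(1))
E
```

```text
clock: 29.88
ee_pos: [385.5, -308.6, 57.7]
orientation: [180.0, 0.0, 90.0]
force: [0.4, -0.3, 0.1]
grip_width: 17.7
grip_force: 12.0
clock: 31.38
ee_pos: [385.1, -308.3, 232.2]
orientation: [-180.0, -0.0, 90.0]
force: [-0.2, -0.1, -0.1]
grip_width: 52.3
grip_force: 0.0
side t 284 80.8 [-0.6 -0.7]
side s 195 97.2 [-0.8 -1.1]
side m 185 112.5 [ 0.2 -1.9]
scene t 58 81.1 [-0.4 -1.1]
scene s 125 98.7 [-0.9  0.6]
scene m 184 113.3 [ 0.1 -0.4]
scene l 188 131.2 [0.2 0.3]
```

View pics/f.png

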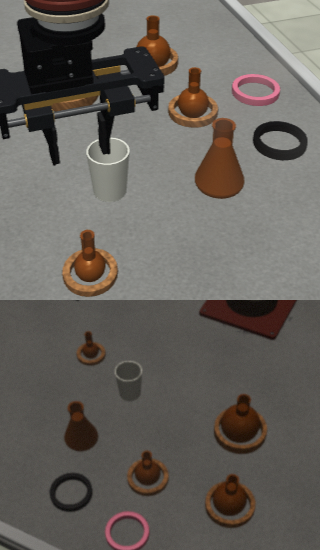

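All four flasks stand upright in their rings: tiny (90,345), small (147,470), medium (231,495) and large (240,425). They are within about 2 mm of centre, the beaker and conical flask are unmoved, and the arm is clear.

```bash
python3 -c "
from station import bot
print(bot.close_job())"
```

```text
the job is handed in; nothing more can be done
None
```

I stood all four flasks in their matching cork rings, each measured within about 2 mm of centre, upright and released, left the conical flask and beaker where they stood, and handed the job in at about 32 s; no verdict came back.

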